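# Clamp a paint tin in the bench shaker

## Task

Clamp the paint tin in the bench shaker: swing the blue cam lever round to its released stop so that the cam is at its low point, then push the black palm knob forward until the jaw has pressed the tin snugly home into the rear prism, and swing the lever all the way back to lock the slide. Do it all by pushing with the fingertips or the outside of the fingers: pick nothing up, let the jaw move the tin and keep the hand off it, never drive the slide with the cam locked, and leave everything else on the bench where it stands.

Things in the scene. Friction and masses are not known exactly. Their poses are not given: they have to be found in the camera images.
- shaker: bench platform shaker, fixed to the table: white housing 360 (x) x 300 (y) mm, aluminium platform on it with top 95 mm above the table. Origin: centre of the underside, on the table; x forward along the slide (control panel to rear prism), y left, z up. Along x stand: palm knob, steel bar in two bridges (146 mm high) with the cam lock at its left, moving jaw, tin, rear prism (165 mm high).
- jaw_slide (a joint): slide of the moving jaw, m: 0 fully back (nearest the robot), growing forward along the shaker's x to a stop at 0.075. With the tin seated in the rear prism the jaw touches it at 0.065. Starts at 0 to 0.025. With the cam low, about 3 N moves it (6 N with the tin) and it stays where it is left; with the cam high the lock holds it against 40 N and more.
- cam_lever (a joint): turn of cam and lever, rad, 0 to 1.7, counter-clockwise from above. 0: locked stop, the cam's lobe presses the brass shoe on the bar; lever points 60 degrees left of the shaker's x. Above 1.23 the cam is at its low point, bar free; 1.7: released stop, lever 157 degrees left of x. It bites below 0.7 and stays where left. At the post 2 N turns it, about 5 N near the lock.
- cam_axis (a point): point on the vertical axis of cam and lever, 153 mm above the table, at x -75, y +39 mm in the shaker's frame.
- lever_post (a point): top centre of the blue upright finger post at the lever's end, 90 mm from the cam axis. The post is 18 mm in diameter, stands from 156 to 178 mm above the table, over the lever's flat blue arm (16 mm wide, 148 to 156 mm above the table). Push the post sideways.
- push_face (a point): centre of the flat near face of the black palm knob on the near end of the slide bar, 130 mm above the table; the knob is a disc 44 mm in diameter, 18 mm thick, axis along the shaker's x. At slide 0 the face is at x -225 mm in the shaker's frame, 45 mm in front of the housing.
- tin: closed paint tin to be clamped, green and white, 86 mm in diameter, 95 mm high, about 0.65 kg. Origin: centre of its underside. It stands loose on the platform between moving jaw and rear prism, its top 190 mm above the table.
- seat (a point): where the centre of the tin's underside lies when the tin sits home in the rear prism (two fixed rubber pads at 45 degrees): x +95, y 0, z 95 mm in the shaker's frame.
- jaw_nest (a point): moves with the jaw: where the centre of the tin's underside lies when both pads of the moving jaw touch the tin. When the tin is clamped, tin, jaw nest and seat coincide.
- mix_tin: bystander: tin 90 mm in diameter, about 145 mm high, with an ivory agitator lid, handle and blue pour lever, standing left of the shaker. Origin: centre of its underside.
- hardener: bystander: white bottle with a red cap, 60 mm in diameter, 150 mm high, right of the shaker. Origin: centre of its underside.
- mix_cup: bystander: empty white mixing cup, 84 mm across the rim, 95 mm high, right of the shaker. Origin: centre of its underside.
- tin_lid: bystander: loose press-in tin lid, 82 mm in diameter, 8 mm thick, flat on the table. Origin: centre of its underside.
- opener: bystander: blue-handled screwdriver used as a tin opener, lying on the table. Origin: under its middle.
- spatula: bystander: mixing spatula lying on the table. Origin: under its middle.
- small_tin: bystander: small red and white tin, 68 mm in diameter, 75 mm high, far left. Origin: centre of its underside.
There are look-alikes about, which are no part of the job. What is shaped like the tin but turquoise is not meant.

How it is judged:
On the way, in this order (a step that is already met when the one before it is completed fails the run):
1. the cam is turned to its low point while the jaw is still where it was (value of joint cam_lever above 1.3 rad and distance of push_face from where it was at the start of the episode below 0.006 m), for 0.2 s.
2. with the cam low, the jaw is pushed forward until the tin is home in the rear prism and the jaw is up against it (value of joint cam_lever above 1.2 rad and horizontal distance between tin and seat below 0.004 m and horizontal distance between tin and jaw_nest below 0.004 m), for 0.2 s.
3. the lever is swung back to lock the slide (value of joint cam_lever below 0.2 rad), for 0.2 s.
At the end, for the whole second after the job is handed in: The tin stands upright on the platform, at rest, within 4 mm of its seat in the rear prism, the jaw is within 4 mm of it, and the cam lever is within 0.2 rad (11 degrees) of its locked stop (value of joint cam_lever below 0.2 rad and horizontal distance between tin and seat below 0.004 m and horizontal distance between tin and jaw_nest below 0.004 m and angle between tin's own z axis and vertical below 0.05 rad and z of tin in the frame of shaker below 0.099 m and linear speed of tin below 0.01 m/s and velocity of joint jaw_slide between -0.005 and 0.005 m/s); the robot touches nothing.
It fails at once if the tin is lifted off the platform or tipped (z of tin in the frame of shaker above 0.105 m or angle between tin's own z axis and vertical above 0.2 rad).
It fails at once if the hand pushes or takes hold of the tin itself (contact force between the fingers and tin above 1 N).
It fails at once if the slide is driven along while the cam is locked (value of joint cam_lever below 0.3 rad and velocity of joint jaw_slide above 0.01 m/s and distance of push_face from where it was at the start of the episode above 0.005 m).
It fails at once if something else on the bench is picked up or moved by more than 30 mm (distance of any of mix_tin, hardener, mix_cup, tin_lid, opener, spatula, small_tin from where it was at the start of the episode above 0.03 m).
It also fails if it takes over 56 s, if anything falls off the work surface, if the arm or the gripper's body presses on something with over 40 N, if the wrist force passes 120 N, or if a joint passes its speed limit or range.

## Robot

A 7-joint arm with a two-finger parallel gripper is mounted at the origin on the work surface. World frame = base frame: x ahead of the robot, y to its left, z up, the work surface at z = 0. Lengths are in m, angles in rad, forces in N, time in s.
With the tool pointing down it reaches from about 0.35 to 0.9 m from the base axis. Payload 19.9 kg.
Tool frame: the origin (TCP) lies on the centre line of the jaws, within the pads' length; the fingertips stand 14 mm ahead of it and the grasp point (between the pads) lies 5 mm behind it; z points along the fingers, y is the line along which they close (so a half turn about z gives the same grasp; the last joint's range is limited). The gripper opens to 94 mm and grips with 3 to 60 N. Pads are 16 mm wide; open, the fingers measure 119 mm over their backs; the gripper's body (75 mm by 177 mm) begins 78 mm behind the grasp point.
Start: joints at [-1.254, 0.417, -0.01, 1.614, 0.005, 1.111, -0.053], TCP at [0.219, 0.585, 0.185] pointing down, gripper open.
Joint ranges: [-2.81, 2.81], [-0.39, 2.02], [-1.27, 1.25], [0.06, 2.57], [-1.19, 4.33], [0.19, 2], [-2.82, 2.82]. Speed limits (rad/s): [1.89, 1.89, 2.39, 2.39, 3.01, 3.01, 3.01].

## Interface

Orientations are given as a rotation vector (axis times angle).
In Python, from workcell import bot gives the robot as it stands.
- The arm moves only by the tool move_arm, never from a script. Its argument "commands" is one flat list of numbers, 7 for each row, row after row: the shift along the tool's x, y, z in units of 150 mm (1.0 is 150 mm), then the turn, a rotation vector about the tool's x, y, z in units of 90 degrees (1.0 is 90 degrees), then the finger opening in mm, from 0 to 94. A call has 1 to 10 rows; each row shifts and turns the commanded pose from where the row before left it, along the tool's axes as they then stand; what a row does not reach is not made up. A row lasts 1/10 s, in which the tool goes at most 50 mm and 8.59 degrees, less where a joint would pass 70% of its speed; a pose out of reach is approached as far as the arm can. A call with a number of a shift or a turn outside -1 to 1 is refused whole. A call with a gripper value outside its range is refused whole. The fingers move at their own pace and stop on an object; "grip_force" is the grip in N (left out, the last holds). Time passes only in rows, so rows that do not move let the fingers close. It gives the time, the measured TCP pose, the force, the opening and the grip force at its end, in the units of the state.
- bot.get_state(): the state, without advancing time (a new reading comes with each control period).
- bot.camera(name): name is "scene" or "side" or "wrist"; returns (picture, depth): 384x512x3 uint8, red, green, blue; 384x512 float32, m along the optical axis (not along the pixel's ray), 0 where there is no reading.
- bot.get_calibration(name): a dict with "vfov" (degrees; the focal length in pixels is half the picture's height over the tangent of half this angle, whatever the lens; pixels are square), "cx", "cy" (the principal point, pixels), "extrinsics" (4x4, takes a point from camera to world coordinates). Camera axes: x right, y down, z forward; pixel columns grow to the right and rows downward; lengths in m; the calibration is good to about 2 mm. A picture is of the moment at which its call begins: read the wrist's pose just before it. get_calibration takes no time and is no camera call; for the wrist camera it gives the pose at the moment of the call.
- bot.close_job(): hands the job in; it is judged then, once.
The state is a dict: "t": time; "joints": joint angles; "qd": joint speeds; "joint_efforts": joint torques, N m; "tool_pos": TCP position; "tcp_rot": TCP orientation; "contact_force": force on the tool from outside, world axes, zero at the start; "torque": the same for the moment, N m; "opening": finger opening in m; "gripper_force": force on a finger pad.
Only numpy, scipy, OpenCV 4.12 (cv2) and the standard library are available. Lean on these libraries where they do the work, as an engineer would, in place of code of your own. Each camera call takes 0.05 s, during which the arm holds its last target. There are 200 camera calls.

## Working session

There is one attempt and no reset: what is moved stays moved. The work goes in short steps, Python scripts to look and compute and a tool call to move; the robot and the scene stay as the last step left them, time stands still between calls to the robot, and variables do not carry over. Pictures are saved under pics/ and viewed, at most 10 in all, crops included, and the job is handed in when it is done.

Besides the shell and the picture viewer there is one more tool, called after "Request:" as name(argument=value, ...) on one line, values as JSON. move_arm: Moves the arm, as the interface text tells. Shifts and turns lie within -1 to 1; 1 stands for 150 mm of shift or 90 degrees of turn. Its arguments: {"type":"object","properties":{"commands":{"type":"array","items":{"type":"number"}},"grip_force":{"type":"number"}},"required":["commands"]}

```bash
mkdir -p pics
cat > h.py <<'E'
import numpy as np, cv2
from workcell import bot
def K(n):
    c=bot.get_calibration(n); f=192/np.tan(np.radians(c["vfov"])/2); return f,c["cx"],c["cy"],np.array(c["extrinsics"])
def cloud(n):
    c=K(n); im,d=bot.camera(n); f,cx,cy,T=c
    v,u=np.mgrid[:384,:512]
    P=np.stack([(u-cx)/f*d,(v-cy)/f*d,d],-1)@T[:3,:3].T+T[:3,3]
    P[d==0]=np.nan
    return im,P
E
python3 - <<'E'
from h import *
for n in ["scene","side"]:
    im,P=cloud(n); np.savez(n+".npz",im=im,P=P)
    cv2.imwrite(f"pics/{n}0.png",im[...,::-1]); print(n,K(n))
print(bot.get_state())
E
```

```text
scene (np.float64(348.82321345873976), 252.06740662982696, 196.3687571351934, array([[-0.8325303 ,  0.33104525, -0.44418728,  1.12296861],
       [ 0.55396241,  0.50378547, -0.66281661,  0.85668631],
       [ 0.0043528 , -0.79787796, -0.60280329,  0.87369789],
       [ 0.        ,  0.        ,  0.        ,  1.        ]]))
side (np.float64(434.84554336882667), 257.6546473101808, 189.6995484679963, array([[ 0.95396813, -0.19420612,  0.22853618,  0.20074402],
       [-0.29961502, -0.58346734,  0.75484879, -1.15762682],
       [-0.01325286, -0.78857457, -0.61479632,  1.08171274],
       [ 0.        ,  0.        ,  0.        ,  1.        ]]))
{'t': 0.1, 'joints': array([-1.25455295,  0.41791091, -0.01029783,  1.61405667,  0.00470148,
        1.11069889, -0.05298353]), 'qd': array([ 3.61556058e-05, -3.66649451e-03,  1.35279160e-05, -1.16916305e-03,
       -8.87799277e-04, -1.27343819e-03, -1.89256895e-04]), 'joint_efforts': array([ 2.05209639e-03, -8.52598429e+01,  6.39354419e-01, -4.26701117e+01,
       -4.88940964e-02,  1.62816339e-02,  1.34094066e-04]), 'tool_pos': array([0.21874883, 0.58511469, 0.18491407]), 'tcp_rot': array([-5.58901023e-01, -3.09137457e+00,  1.64205504e-03]), 'contact_force': array([-0.72903083,  0.01391576, -0.58875003]), 'torque': array([ 0.00815051, -0.02366321,  0.01319277]), 'gripper_force': 0.0, 'opening': 0.09422404471693717}
```

View pics/scene0.png

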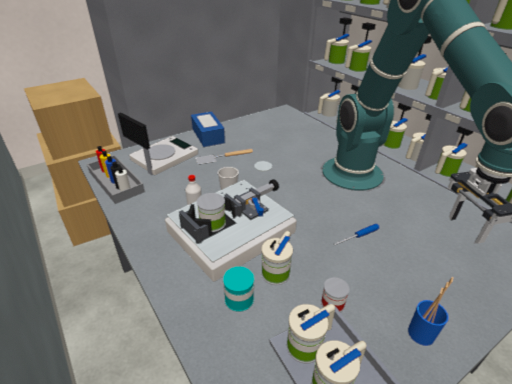

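View pics/side0.png

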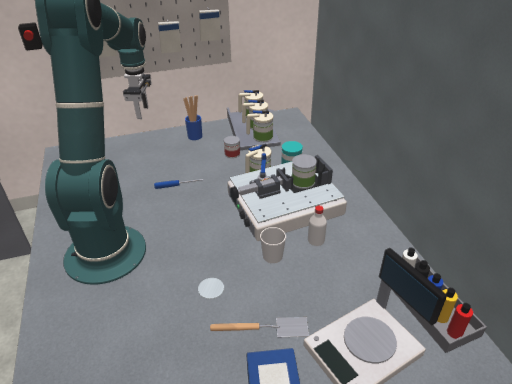

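Candidates for the tin: the green/white tin at scene (211,210) and side (304,170); the turquoise tin at scene (239,288); the green/white mix_tin at scene (277,258). I choose the first, since it stands on the platform. For the lever: the blue at scene (255,207), as against the mix tin's blue pour lever at (283,243). The knob is at scene (275,186).

Run:
```python
from h import *
a=[]
for n,(x0,x1,y0,y1) in dict(scene=(155,305,165,285),side=(215,355,140,245)).items():
    z=np.load(n+".npz"); im,P=z["im"],z["P"]
    c=cv2.resize(im[y0:y1,x0:x1],(400*1,int(400*(y1-y0)/(x1-x0))),interpolation=cv2.INTER_CUBIC); a.append(cv2.resize(c,(400,320)))
    m=np.zeros(im.shape[:2],bool); m[y0:y1,x0:x1]=1
    hsv=cv2.cvtColor(im,cv2.COLOR_RGB2HSV)
    Z=P[...,2]
    pl=m&(Z>.088)&(Z<.100)
    r=cv2.minAreaRect(P[pl][:,:2].astype(np.float32)*1000); print(n,"plat",r,np.median(Z[pl]))
    # connected largest
    bl=m&(hsv[...,0]>100)&(hsv[...,0]<125)&(hsv[...,1]>130)&(hsv[...,2]>60)
    k,l,s,ce=cv2.connectedComponentsWithStats(bl.astype(np.uint8))
    for i in range(1,k):
        if s[i,4]>8:
            q=P[l==i]; q=q[~np.isnan(q[:,0])]; print(" blue",ce[i].round(),s[i,4],np.percentile(q,[5,50,95],axis=0).round(3).tolist())
            if 15<s[i,4]<500:
                t=q[q[:,2]>.170]; print("  top",len(t),t.mean(0) if len(t) else 0)
    tt=m&(Z>.183)&(Z<.197)
    k,l,s,ce=cv2.connectedComponentsWithStats(tt.astype(np.uint8))
    for i in range(1,k):
        if s[i,4]>30: 
            print(" z190",ce[i].round(),s[i,4],cv2.minEnclosingCircle(P[l==i][:,:2].astype(np.float32)*1000))
    dk=m&(hsv[...,2]<70)&(Z>.105)
    k,l,s,ce=cv2.connectedComponentsWithStats(dk.astype(np.uint8))
    for i in range(1,k):
        if s[i,4]>20: 
            q=P[l==i];print(" dark",ce[i].round(),s[i,4],np.percentile(q,[3,50,97],axis=0).round(3).tolist())
cv2.imwrite("pics/crop1.png",np.hstack(a)[...,::-1])
```

```text
scene plat ((667.3859252929688, 53.53300476074219), (358.357177734375, 558.8790893554688), 2.3704018592834473) 0.0956476372898376
 blue [258. 207.] 99 [[0.592, 0.082, 0.152], [0.611, 0.126, 0.158], [0.631, 0.169, 0.178]]
  top 23 [0.62513252 0.1638928  0.17579052]
 blue [282. 245.] 89 [[0.604, 0.274, 0.124], [0.634, 0.288, 0.13], [0.662, 0.303, 0.136]]
  top 0 0
 z190 [211. 202.] 415 ((742.7377319335938, 53.188018798828125), 45.63977813720703)
 dark [274. 185.] 55 [[0.465, 0.016, 0.118], [0.475, 0.037, 0.142], [0.48, 0.048, 0.153]]
 dark [234. 207.] 214 [[0.627, 0.025, 0.113], [0.669, 0.066, 0.138], [0.678, 0.088, 0.157]]
 dark [197. 226.] 531 [[0.78, 0.019, 0.108], [0.813, 0.095, 0.141], [0.837, 0.117, 0.166]]
side plat ((670.2764282226562, 55.75971984863281), (356.72430419921875, 572.1604614257812), 1.921426773071289) 0.09403762331860716
 blue [254. 148.] 28 [[0.603, 0.266, 0.123], [0.62, 0.277, 0.131], [0.647, 0.287, 0.135]]
  top 0 0
 blue [263. 164.] 68 [[0.593, 0.079, 0.152], [0.612, 0.12, 0.156], [0.628, 0.156, 0.173]]
  top 6 [0.62464723 0.15419503 0.17397905]
 z190 [304. 161.] 287 ((744.171875, 50.3187370300293), 48.4265022277832)
 dark [323. 173.] 262 [[0.785, 0.0, 0.108], [0.813, 0.009, 0.138], [0.836, 0.08, 0.165]]
 dark [286. 181.] 148 [[0.65, -0.001, 0.111], [0.665, 0.012, 0.137], [0.686, 0.073, 0.154]]
 dark [268. 189.] 153 [[0.558, 0.007, 0.108], [0.596, 0.014, 0.123], [0.638, 0.02, 0.141]]
 dark [234. 192.] 71 [[0.461, 0.001, 0.117], [0.468, 0.012, 0.14], [0.479, 0.036, 0.151]]
```

View pics/crop1.png

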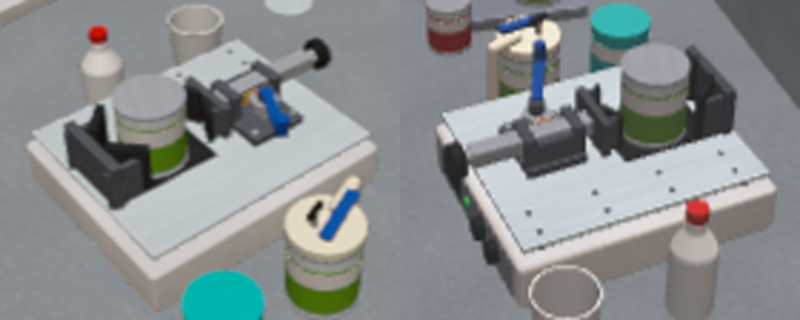

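The crop confirms the green/white tin with its grey lid between the jaws. The blue lever is in its locked position, pointing left and slightly forward. The black knob is on the near bar end, clear of everything. Next I refine the shaker pose.

Run:
```python
from h import *
A=[]
for n in ["scene","side"]:
    z=np.load(n+".npz"); im,P=z["im"],z["P"]; Z=P[...,2]
    m=(Z>.089)&(Z<.101)&(P[...,0]>.45)&(P[...,0]<.95)&(abs(P[...,1]-.05)<.25)
    k,l,s,ce=cv2.connectedComponentsWithStats(cv2.erode(m.astype(np.uint8),np.ones((2,2))))
    for i in np.argsort(-s[1:,4])[:3]+1:
        print(n,ce[i].round(),s[i,4],cv2.minAreaRect(P[l==i][:,:2].astype(np.float32)*1000))
    i=np.argmax(s[1:,4])+1
    A.append(P[l==i][:,:2])
    # side faces of housing footprint
    m2=(Z>.02)&(Z<.1)&(P[...,0]>.45)&(P[...,0]<.86)&(P[...,1]>-.13)&(P[...,1]<.225)
    k,l,s,ce=cv2.connectedComponentsWithStats(m2.astype(np.uint8)); i=np.argmax(s[1:,4])+1
    print(" foot",s[i,4],cv2.minAreaRect(P[l==i][:,:2].astype(np.float32)*1000))
    # prism + jaw
print("all",cv2.minAreaRect(np.vstack(A).astype(np.float32)*1000))
P=np.vstack([ (lambda z:z["P"][(z["P"][...,2]>.13)&(z["P"][...,2]<.16)])(np.load(n+".npz")) for n in ["scene","side"]])
q=P[(abs(P[:,1]-.03)<.04)&(P[:,0]<.50)&(P[:,0]>.44)]; print("knob",len(q),np.percentile(q,[0,5,95,100],axis=0).round(4).tolist())
q=np.vstack([ (lambda z:z["P"][(z["P"][...,2]>.105)&(z["P"][...,2]<.16)])(np.load(n+".npz")) for n in ["scene","side"]])
q=q[(abs(q[:,1]-.03)<.05)&(q[:,0]<.475)&(q[:,0]>.44)]; print("knob",len(q),q.mean(0),np.percentile(q,[0,5,50,95,100],axis=0).round(4).tolist())
```

```text
scene [239. 230.] 2243 ((670.6862182617188, 51.01153564453125), (337.0484313964844, 276.0233154296875), 5.5579071044921875)
scene [236. 274.] 263 ((793.0347900390625, 279.0040588378906), (82.00775909423828, 41.871341705322266), 0.8370375037193298)
scene [237. 189.] 253 ((578.3912963867188, -63.92671203613281), (128.9947509765625, 65.18354034423828), 4.657953262329102)
 foot 4580 ((671.20849609375, 50.50666809082031), (359.3758850097656, 299.3043518066406), 6.102418422698975)
side [290. 200.] 1838 ((675.3753662109375, -20.636871337890625), (335.0576477050781, 159.54150390625), 6.863336563110352)
side [245. 179.] 226 ((554.3660888671875, 133.87176513671875), (125.6871566772461, 66.81248474121094), 7.430804252624512)
side [280. 169.] 147 ((686.5753173828125, 157.6072540283203), (88.65215301513672, 99.32816314697266), 70.40923309326172)
 foot 4010 ((665.219970703125, 36.071929931640625), (372.6222839355469, 301.2209167480469), 4.5651350021362305)
all ((670.743408203125, 44.479339599609375), (338.7711181640625, 287.16021728515625), 5.982844829559326)
knob 171 [[0.4601, 0.0002, 0.1302], [0.4623, 0.0031, 0.1316], [0.4969, 0.0445, 0.1515], [0.499, 0.0484, 0.1543]]
knob 102 [0.46733957 0.02518242 0.13852685] [[0.4601, 0.0002, 0.1095], [0.4615, 0.0034, 0.1187], [0.4664, 0.0252, 0.1401], [0.4745, 0.0461, 0.1513], [0.475, 0.0484, 0.1543]]
```

Request:
move_arm(commands=[0,0,-0.25,0,0,0,0,0,0,-0.25,0,0,0,0,0,0,-0.25,0,0,0,0,-0.23,-0.105,0,0,0,0,0,-0.23,-0.105,0,0,0,0,0,-0.23,-0.105,0,0,0,0,0,-0.23,-0.105,0,0,0,0,0,-0.23,-0.105,0,0,0,0,0,-0.23,-0.105,0,0,0,0,0,-0.23,-0.105,0,0,0,0,0], grip_force=20)

```text
t: 1.1
tool_pos: [0.4073, 0.3962, 0.2978]
tcp_rot: [-0.559, -3.091, 0.001]
contact_force: [0.5, 0.1, 0.2]
opening: 0.0175
gripper_force: 0.0
```

Request:
move_arm(commands=[-0.23,-0.105,0,0,0,0,0,-0.23,-0.105,0,0,0,0,0,-0.23,-0.105,0,0,0,0,0,-0.23,-0.105,0,0,0,0,0,-0.23,-0.105,0,0,0,0,0,-0.23,-0.105,0,0,0,0,0,-0.23,-0.105,0,0,0,0,0,-0.23,-0.105,0,0,0,0,0,0,0,0,0,0,0.04,0,0,0,0,0,0,0,0])

```text
t: 2.1
tool_pos: [0.6211, 0.182, 0.2973]
tcp_rot: [-0.66, -3.071, 0.001]
contact_force: [0.2, -0.0, -0.1]
opening: 0.0004
gripper_force: 0.0
```

```bash
cat > post.py <<'E'
from h import *
import sys
im,P=cloud(sys.argv[1]); hsv=cv2.cvtColor(im,cv2.COLOR_RGB2HSV); Z=P[...,2]
b=(hsv[...,0]>100)&(hsv[...,0]<125)&(hsv[...,1]>120)&(np.hypot(P[...,0]-.592,P[...,1]-.0815)<.12)
t=P[b&(Z>.165)]
print(b.sum(),len(t), t.mean(0) if len(t) else 0, t.min(0) if len(t) else 0, t.max(0) if len(t) else 0)
a=P[b]; print(np.nanmedian(a,0))
C=np.array([.5923,.0815])
if len(t): d=t.mean(0)[:2]-C; print("r",np.hypot(*d),"joint",np.arctan2(d[1],d[0])-np.radians(66))
cv2.imwrite("pics/"+sys.argv[2],im[...,::-1]); print(bot.get_state()["contact_force"])
E
python3 post.py wrist w1.png
```

```text
1300 377 [0.60551628 0.17301186 0.29515827] [0.5802237  0.14916493 0.16522649] [0.63014687 0.20140268 0.45092739]
[0.60590609 0.13150335 0.15801944]
r 0.09246129369814693 joint 0.2754492246491844
[ 0.32605296  0.32384381 -0.09367122]
```

View pics/w1.png

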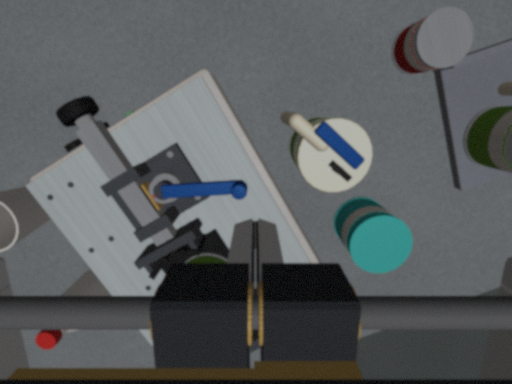

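The wrist view shows the post top at (238,189), with the cam axis near (165,190) and the closed fingertips at (258,225). I add a mask for the gripper's own pixels and work out the post and axis from these.

```bash
sed -i 's/b&(Z>.165)/b\&(Z>.172)\&(Z<.185)/' post.py
python3 - <<'E'
from h import *
f,cx,cy,T=K("wrist")
for u,v,z in [(238,189,.178),(165,190,.153),(78,108,.13)]:
    d=T[:3,:3]@np.array([(u-cx)/f,(v-cy)/f,1]); print(T[:3,3]+d*(z-T[2,3])/d[2])
E
python3 post.py wrist w2.png
```

```text
[0.62018473 0.16533593 0.178     ]
[0.59215156 0.08378238 0.153     ]
[0.46763205 0.02975438 0.13      ]
1285 179 [0.62187353 0.1637646  0.17844142] [0.61492196 0.1542846  0.17203606] [0.63087882 0.17138445 0.18070614]
[0.60580691 0.13055231 0.15808309]
r 0.08741886824423512 joint 0.07377248605213116
[-0.28111845 -0.36357957 -0.20789738]
```

Request:
move_arm(commands=[-0.13,-0.05,0,0,0,0,0,-0.13,-0.05,0,0,0,0,0,0,0,0.2,0,0,0,0,0,0,0.2,0,0,0,0,0,0,0.2,0,0,0,0,0,0,0.21,0,0,0,0,0,0,0,0,0,0,0])

```text
t: 2.9
tool_pos: [0.6478, 0.154, 0.1727]
tcp_rot: [-0.65, -3.068, 0.004]
contact_force: [0.1, -0.0, 0.2]
opening: 0.0006
gripper_force: 0.0
```

Request:
move_arm(commands=[0.052,0.012,0,0,0,-0.0556,0,0.052,0.012,0,0,0,-0.0556,0,0.052,0.012,0,0,0,-0.0556,0,0.052,0.012,0,0,0,-0.0556,0,0.052,0.012,0,0,0,-0.0556,0,0.052,0.012,0,0,0,-0.0556,0,0.052,0.012,0,0,0,-0.0556,0])

```text
t: 3.6
tool_pos: [0.5993, 0.175, 0.1786]
tcp_rot: [-0.308, 3.125, 0.001]
contact_force: [1.2, 0.2, 0.1]
opening: 0.0006
gripper_force: 0.0
```

Request:
move_arm(commands=[0.052,0.002,0.015,0,0,-0.0556,0,0.052,0.002,0.015,0,0,-0.0556,0,0.052,0.012,0,0,0,-0.0556,0,0.052,0.012,0,0,0,-0.0556,0,0.052,0.012,0,0,0,-0.0556,0,0.052,0.012,0,0,0,-0.0556,0,0.052,0.012,0,0,0,-0.0556,0,0.052,0.012,0,0,0,-0.0556,0])

```text
t: 4.4
tool_pos: [0.5396, 0.155, 0.174]
tcp_rot: [-1.359, 2.83, -0.001]
contact_force: [0.7, 0.3, -0.4]
opening: 0.0006
gripper_force: 0.0
```

```bash
python3 post.py scene s1.png;python3 post.py wrist w3.png
```

```text
102 21 [0.62498171 0.16434067 0.17680811] [0.61701024 0.15587549 0.17200933] [0.63253727 0.17099913 0.17960105]
[0.6126015  0.12565658 0.15775261]
r 0.08905431145031058 joint 0.0431118110455142
[ 0.4118632  -1.28143172  0.51164807]
2363 0 0 0 0
[0.60044796 0.11653271 0.15769971]
[0.54956229 0.77857102 0.17894894]
```

Run:
```python
import cv2,numpy as np
a=cv2.imread("pics/s1.png")[130:290,150:350]; a=cv2.resize(a,(500,400),interpolation=2)
b=cv2.imread("pics/w3.png"); b=cv2.resize(b,(300,225)); c=np.zeros((400,800,3),np.uint8); c[:,:500]=a; c[:225,500:]=b; cv2.imwrite("pics/c3.png",c)
```

```text
(no output)
```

View pics/c3.png

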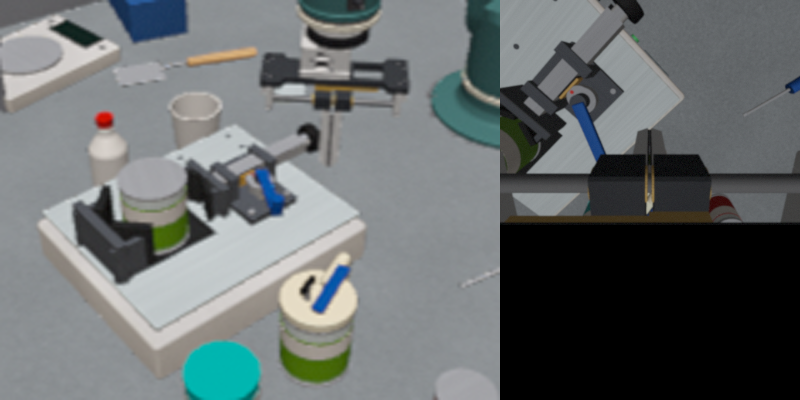

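The crop shows the lever still locked, with the blue post at (272,205) in the crop. The closed fingers hang nearer the robot at (332,160), so they went past the post without turning it. I check the real fingertip position.

Run:
```python
from h import *
s=bot.get_state(); print(s["tool_pos"],s["tcp_rot"])
for n in ["scene","side"]:
    im,P=cloud(n)
    m=(np.hypot(P[...,0]-s["tool_pos"][0],P[...,1]-s["tool_pos"][1])<.06)&(P[...,2]>.125)&(P[...,2]<.23)
    m&=~((P[...,2]<.16)&(np.hypot(P[...,0]-.592,P[...,1]-.0815)<.05))
    q=P[m]
    for z in np.arange(.13,.23,.01):
        t=q[(q[:,2]>=z)&(q[:,2]<z+.01)]
        if len(t): print(n,round(z,2),len(t),t.mean(0).round(4),np.ptp(t,axis=0).round(3))
    f,cx,cy,T=K(n); x=np.linalg.inv(T)@np.append(s["tool_pos"]-[0,0,.014],1); print("proj tip",f*x[0]/x[2]+cx,f*x[1]/x[2]+cy)
```

```text
[0.53950666 0.15453332 0.17389313] [-1.35459254e+00  2.83242550e+00 -7.44927045e-04]
scene 0.19 4 [0.5456 0.16   0.1968] [0.006 0.008 0.004]
scene 0.2 23 [0.5435 0.1614 0.205 ] [0.018 0.016 0.01 ]
scene 0.21 22 [0.5432 0.1614 0.216 ] [0.018 0.015 0.009]
scene 0.22 16 [0.5447 0.1614 0.2261] [0.018 0.016 0.008]
proj tip 280.3624342608345 203.2078869731434
side 0.19 7 [0.5345 0.1497 0.1962] [0.013 0.013 0.006]
side 0.2 18 [0.5408 0.1476 0.2047] [0.026 0.02  0.01 ]
side 0.21 19 [0.537  0.1475 0.2156] [0.03  0.022 0.01 ]
side 0.22 17 [0.5395 0.1463 0.2248] [0.029 0.019 0.009]
proj tip 242.2900170218863 161.90871645272833
```

The closed fingertips stand about 20 mm behind the TCP, at z 0.194, so they passed over the post. I go back and work about 33 mm lower.

Request:
move_arm(commands=[0,0,-0.2,0,0,0.083,0,0,0,-0.07,0,0,0.083,0,0,0,0,0,0,0.083,0,0,0,0,0,0,0.083,0,0,0,0,0,0,0.083,0,0,0,0,0,0,0.083,0,0,0,0,0,0,0.083,0,0,0,0,0,0,0.083,0,0,0,0,0,0,0.083,0,0,0,0,0,0,0.083,0])

```text
t: 5.6
tool_pos: [0.5398, 0.1549, 0.2131]
tcp_rot: [0.657, 3.072, 0.0]
contact_force: [0.0, 0.1, 1.1]
opening: 0.0004
gripper_force: 0.0
```

Request:
move_arm(commands=[-0.23,0.095,0,0,0,0,0,-0.23,0.095,0,0,0,0,0,-0.23,0.095,0,0,0,0,0,0,0,0,0,0,0,0,0,0,0,0,0,0,0])

```text
t: 6.1
tool_pos: [0.6516, 0.1521, 0.2121]
tcp_rot: [-0.648, -3.074, 0.001]
contact_force: [-1.4, -0.5, -0.0]
opening: 0.0005
gripper_force: 0.0
```

Request:
move_arm(commands=[0,0,0.2,0,0,0,0,0,0,0.2,0,0,0,0,0,0,0.06,0,0,0,0,0,0,0,0,0,0,0])

```text
t: 6.5
tool_pos: [0.6505, 0.1522, 0.1432]
tcp_rot: [-0.646, -3.073, 0.001]
contact_force: [-0.0, 0.4, 0.3]
opening: 0.0006
gripper_force: 0.0
```

Request:
move_arm(commands=[0.052,0.012,0,0,0,-0.0556,0,0.052,0.012,0,0,0,-0.0556,0,0.052,0.012,0,0,0,-0.0556,0,0.052,0.012,0,0,0,-0.0556,0])

```text
t: 6.9
tool_pos: [0.6242, 0.1677, 0.1457]
tcp_rot: [0.097, 3.137, 0.001]
contact_force: [2.3, -0.8, -1.3]
opening: 0.0003
gripper_force: 1.0
```

```bash
python3 post.py scene s2.png
```

```text
33 6 [0.60548836 0.1715941  0.17834445] [0.60214557 0.16510296 0.17542848] [0.60858394 0.17459748 0.18084132]
[0.6016087  0.09598191 0.15799293]
r 0.09105427113146283 joint 0.27352706115046765
[1.26142592 0.90456053 0.6632615 ]
```

Request:
move_arm(commands=[0.052,0.012,0,0,0,-0.0556,0,0.052,0.012,0,0,0,-0.0556,0,0.052,0.012,0,0,0,-0.0556,0,0.052,0.012,0,0,0,-0.0556,0,0.052,0.012,0,0,0,-0.0556,0,0.052,0.012,0,0,0,-0.0556,0,0.052,0.012,0,0,0,-0.0556,0,0.052,0.012,0,0,0,-0.0556,0])

```text
t: 7.75
tool_pos: [0.5614, 0.1671, 0.1454]
tcp_rot: [-0.98, 2.982, 0.0]
contact_force: [1.2, 2.3, 0.1]
opening: 0.0003
gripper_force: 0.9
```

Request:
move_arm(commands=[0.052,0.012,0,0,0,-0.0556,0,0.052,0.012,0,0,0,-0.0556,0,0.052,0.012,0,0,0,-0.0556,0,0.052,0.012,0,0,0,-0.0556,0,0.052,0.012,0,0,0,-0.0556,0,0.052,0.012,0,0,0,-0.0556,0,0.052,0.012,0,0,0,-0.0556,0,0,0,0,0,0,0,0,0,0,0,0,0,0,0])

```text
t: 8.65
tool_pos: [0.5183, 0.1324, 0.1446]
tcp_rot: [-1.826, 2.555, -0.001]
contact_force: [0.8, -0.1, 0.1]
opening: 0.0003
gripper_force: 0.0
```

```bash
python3 post.py scene s3.png;python3 post.py side s3b.png
```

```text
84 0 0 0 0
[0.55549571 0.09469281 0.15674005]
[ 0.69288805 -0.18700713  1.1091052 ]
93 12 [0.50939063 0.10900227 0.17677689] [0.50356819 0.09974717 0.17213336] [0.51614551 0.11728555 0.18331016]
[0.53718513 0.09652866 0.15668659]
r 0.08735180568264998 joint 1.6693820750199964
[-0.00428234  0.39962661  0.35395692]
```

Request:
move_arm(commands=[0,0,-0.2,0,0,0,0,0,0,-0.2,0,0,-0.07,0,0,0,0,0,0,-0.07,0,0,0,0,0,0,-0.07,0,0,0,0,0,0,-0.07,0,0.16,0.175,0,0,0,0,0,0.16,0.175,0,0,0,0,0,0.16,0.175,0,0,0,0,0,0.16,0.175,0,0,0,0,0,0,0,0,0,0,0,0], grip_force=40)

```text
t: 9.75
tool_pos: [0.4671, 0.0775, 0.2012]
tcp_rot: [2.276, -2.161, -0.015]
contact_force: [0.8, -0.5, 1.2]
opening: 0.0001
gripper_force: 0.0
```

```bash
python3 post.py scene s4.png;python3 post.py side s4b.png
python3 - <<'E'
from h import *
Q=[]
for n in ["scene","side"]:
    im,P=cloud(n); h=cv2.cvtColor(im,cv2.COLOR_RGB2HSV)
    q=P[(h[...,2]<75)&(P[...,2]>.105)&(P[...,2]<.158)&(P[...,0]>.44)&(P[...,0]<.51)&(abs(P[...,1]-.028)<.035)]
    print(n,len(q),np.percentile(q,[0,5,50,95,100],axis=0).round(3).tolist())
    s=bot.get_state()["tool_pos"]; m=P[(np.hypot(P[...,0]-s[0],P[...,1]-s[1])<.05)&(P[...,2]>.17)]; print("tip",s,np.sort(m[:,2])[:6])
E
```

```text
113 15 [0.51212958 0.11695083 0.17739827] [0.50549124 0.1067408  0.17275771] [0.51666969 0.12448884 0.18091785]
[0.54345829 0.1017378  0.15742451]
r 0.08765875586079028 joint 1.5733323404260762
[ 0.41365776 -0.34500241 -0.45289454]
93 10 [0.51071277 0.11089716 0.17634214] [0.50510149 0.10607649 0.17439871] [0.5172199  0.11827167 0.18014823]
[0.53734468 0.09749221 0.15570598]
r 0.08672178709924742 joint 1.643840329743402
[-0.61609966  0.82403093 -0.00832253]
scene 62 [[0.463, 0.008, 0.115], [0.465, 0.009, 0.12], [0.476, 0.036, 0.142], [0.48, 0.048, 0.153], [0.489, 0.049, 0.154]]
tip [0.46775945 0.08034385 0.20130874] [0.17711853 0.17837096 0.22305591 0.22729432 0.22798582 0.22852397]
side 75 [[0.461, -0.002, 0.109], [0.461, 0.003, 0.118], [0.469, 0.013, 0.137], [0.48, 0.032, 0.15], [0.482, 0.046, 0.152]]
tip [0.46767678 0.08088003 0.20130842] [0.17087967 0.17121597 0.17344693 0.17754209 0.17905427 0.17937358]
```

Run:
```python
from h import *
s=bot.get_state(); print(s["joints"].round(2),s["tool_pos"],s["tcp_rot"])
```

```text
[ 0.49  0.2  -0.81  1.93  0.16  1.08  2.82] [0.46767678 0.08088003 0.20130842] [ 2.28355538 -2.15431061 -0.01487292]
```

Request:
move_arm(commands=[0,0,0,0,0,0.095,0,0,0,0,0,0,0.095,0,0,0,0,0,0,0.095,0,0,0,0,0,0,0.095,0,0,0,0,0,0,0.095,0,0,0,0,0,0,0.095,0,0,0,0,0,0,0.095,0,0,0,0,0,0,0.095,0,0,0,0,0,0,0.095,0,0,0,0,0,0,0.095,0])

```text
t: 10.95
tool_pos: [0.4674, 0.0815, 0.2013]
tcp_rot: [0.207, -3.127, -0.008]
contact_force: [-0.1, 0.7, 0.6]
opening: 0.0002
gripper_force: 0.0
```

Request:
move_arm(commands=[0,0,0,0,0,0.095,0,0,0,0,0,0,0.095,0,0,0,0,0,0,0.095,0,0,0,0,0,0,0.095,0,0,0,0,0,0,0.095,0,0,0,0,0,0,0.095,0,0,0,0,0,0,0.095,0,0,0,0,0,0,0.095,0,0,0,0,0,0,0.095,0,0,0,0,0,0,0.095,0])

```text
t: 11.95
tool_pos: [0.4674, 0.0816, 0.2013]
tcp_rot: [-1.969, -2.436, 0.002]
contact_force: [-0.1, -0.1, -0.7]
opening: 0.0006
gripper_force: 0.0
```

```bash
cat > ax.py <<'E'
from h import *
from scipy.spatial.transform import Rotation as R
s=bot.get_state(); print(s["joints"].round(2),s["tool_pos"].round(4)); print(R.from_rotvec(s["tcp_rot"]).as_matrix().round(3),s["contact_force"].round(1),s["t"])
E
python3 ax.py
```

```text
[ 0.18  0.16 -0.45  1.94  0.07  1.07 -0.09] [0.4674 0.0816 0.2013]
[[-0.209  0.978 -0.008]
 [ 0.978  0.209  0.005]
 [ 0.006 -0.007 -1.   ]] [-0.1 -0.1 -0.7] 11.95
```

Request:
move_arm(commands=[0,0,0,0,0,0.067,0,-0.175,-0.165,0,0,0,0,0,-0.175,-0.165,0,0,0,0,0,0,0,0,0,0,0,0,0,0,0.2,0,0,0,0,0,0,0.2,0,0,0,0,0,0,0.2,0,0,0,0,0,0,0,0,0,0,0])

```text
t: 12.75
tool_pos: [0.4215, 0.0241, 0.1088]
tcp_rot: [-2.085, -2.332, 0.008]
contact_force: [-0.2, 0.4, 0.2]
opening: 0.0005
gripper_force: 0.0
```

```bash
python3 ax.py
python3 - <<'E'
from h import *
o=[]
for n,(x,y) in dict(scene=(190,110),side=(180,110)).items():
    im,P=cloud(n); o.append(cv2.resize(im[y:y+120,x:x+160,::-1],(400,300),interpolation=2))
    Z=P[...,2]; m=(abs(P[...,0]-.424)<.04)&(abs(P[...,1]-.027)<.04)&(Z>.1)&(Z<.25); print(n,np.sort(Z[m])[:8])
cv2.imwrite("pics/c5.png",np.hstack(o))
E
```

```text
[ 0.24  0.19 -0.4   2.15  0.09  0.84 -0.1 ] [0.4215 0.0241 0.1088]
[[-0.112  0.994 -0.013]
 [ 0.994  0.112  0.005]
 [ 0.007 -0.013 -1.   ]] [-0.2  0.4  0.2] 12.75
scene [0.12953666 0.13045628 0.1328325  0.13326433 0.13435906 0.13557802
 0.13587911 0.13722379]
side [0.11419651 0.11474671 0.1150921  0.11759161 0.11843433 0.1236198
 0.12444374 0.12756715]
```

View pics/c5.png

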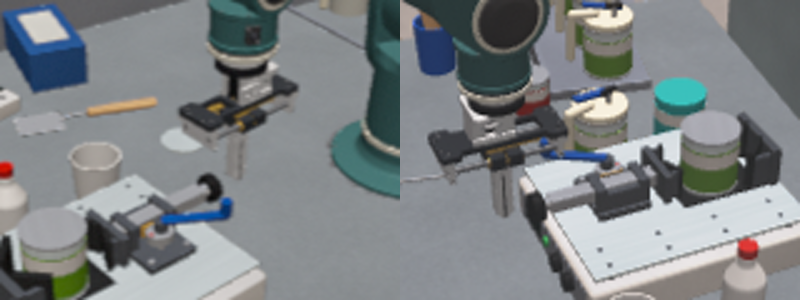

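Request:
move_arm(commands=[0,0.05,0,0,0,0,0,0,0.05,0,0,0,0,0,0,0.05,0,0,0,0,0,0,0.04,0,0,0,0,0,0,0.04,0,0,0,0,0,0,0.04,0,0,0,0,0,0,0.03,0,0,0,0,0])

```text
t: 13.55
tool_pos: [0.468, 0.0276, 0.1109]
tcp_rot: [-2.09, -2.332, 0.004]
contact_force: [-4.3, -1.2, 2.9]
opening: 0.0003
gripper_force: 1.7
```

Request:
move_arm(commands=[0,0.03,0,0,0,0,0,0,0.03,0,0,0,0,0,0,0.03,0,0,0,0,0,0,0.02,0,0,0,0,0])

```text
t: 13.95
tool_pos: [0.484, 0.0293, 0.1107]
tcp_rot: [-2.09, -2.332, 0.005]
contact_force: [-6.2, -1.8, 5.8]
opening: 0.0004
gripper_force: 3.3
```

```bash
cat > tin.py <<'E'
from h import *
for n in ["scene","side"]:
    im,P=cloud(n); Z=P[...,2]
    m=(Z>.183)&(Z<.197)&(np.hypot(P[...,0]-.755,P[...,1]-.055)<.08)
    q=P[m][:,:2]; c=np.array(cv2.minEnclosingCircle(q.astype(np.float32))[0])
    d=c-[.671,.0505]; print(n,len(q),"tin shaker",(d@[.9945,.1045]).round(4),(d@[-.1045,.9945]).round(4))
    h=cv2.cvtColor(im,cv2.COLOR_RGB2HSV)
    q=P[(h[...,2]<75)&(Z>.105)&(Z<.155)&(P[...,0]>.58)&(P[...,0]<.74)&(abs(P[...,1]-.05)<.055)]
    if len(q): s=(q[:,:2]-[.671,.0505])@[.9945,.1045]; print("  jaw dark x",np.percentile(s,[5,50,90,98]).round(3))
E
python3 tin.py; python3 ax.py
```

```text
scene 412 tin shaker 0.0784 -0.0051
  jaw dark x [-0.067  0.026  0.044  0.051]
side 286 tin shaker 0.0784 -0.0063
  jaw dark x [-0.087  0.016  0.04   0.047]
[ 0.22  0.29 -0.39  2.01  0.13  0.88 -0.14] [0.4844 0.0294 0.1107]
[[-0.109  0.994 -0.009]
 [ 0.994  0.109  0.005]
 [ 0.006 -0.008 -1.   ]] [ 0.1 -1.1  0.7] 14.05
```

Request:
move_arm(commands=[0,0.02,0,0,0,0,0,0,0.02,0,0,0,0,0,0,0.02,0,0,0,0,0,0,0.02,0,0,0,0,0])

```text
t: 14.45
tool_pos: [0.4957, 0.0306, 0.1106]
tcp_rot: [-2.09, -2.332, 0.005]
contact_force: [-5.7, -1.9, 5.2]
opening: 0.0005
gripper_force: 3.3
```

Request:
move_arm(commands=[0,0.013,0,0,0,0,0])

```text
t: 14.55
tool_pos: [0.4978, 0.0308, 0.1106]
tcp_rot: [-2.09, -2.332, 0.005]
contact_force: [-6.2, -1.8, 5.5]
opening: 0.0004
gripper_force: 3.3
```

```bash
python3 tin.py
```

```text
scene 422 tin shaker 0.0912 -0.0043
  jaw dark x [-0.067  0.039  0.059  0.063]
side 283 tin shaker 0.0954 -0.0073
  jaw dark x [-0.085  0.028  0.051  0.059]
```

Force is still the sliding level, so the tin is not home yet; continue in small steps.

Request:
move_arm(commands=[0,0.013,0,0,0,0,0])

```text
t: 14.75
tool_pos: [0.4986, 0.0309, 0.1104]
tcp_rot: [-2.089, -2.331, 0.007]
contact_force: [-21.7, -2.7, 16.2]
opening: 0.0002
gripper_force: 11.3
```

Request:
move_arm(commands=[0,0.013,0,0,0,0,0])

```text
t: 14.85
tool_pos: [0.4987, 0.0309, 0.1103]
tcp_rot: [-2.088, -2.329, 0.012]
contact_force: [-40.0, -5.4, 35.0]
opening: 0.0004
gripper_force: 20.4
```

Request:
move_arm(commands=[0,0.01,0,0,0,0,0])

```text
t: 14.95
tool_pos: [0.4986, 0.0309, 0.1102]
tcp_rot: [-2.086, -2.328, 0.016]
contact_force: [-48.7, -6.6, 43.0]
opening: 0.0003
gripper_force: 25.1
```

Request:
move_arm(commands=[0,0.01,0,0,0,0,0])

```text
t: 15.05
tool_pos: [0.4986, 0.0309, 0.1101]
tcp_rot: [-2.085, -2.327, 0.02]
contact_force: [-61.3, -7.1, 53.5]
opening: 0.0006
gripper_force: 31.5
```

Request:
move_arm(commands=[0,-0.06,0,0,0,0,0,0,-0.1,0,0,0,0,0,0,-0.1,0,0,0,0,0,0,0,0,0,0,0,0])

```text
t: 15.45
tool_pos: [0.4653, 0.0274, 0.1111]
tcp_rot: [-2.09, -2.333, 0.004]
contact_force: [0.1, 0.0, 0.5]
opening: 0.0006
gripper_force: 0.0
```

```bash
python3 tin.py; python3 ax.py; python3 post.py scene s6.png; python3 post.py side s6b.png
python3 - <<'E'
import cv2,numpy as np
a=cv2.imread("pics/s6.png")[150:290,150:310]; b=cv2.imread("pics/s6b.png")[125:245,210:350]
cv2.imwrite("pics/c6.png",np.hstack([cv2.resize(a,(400,350),interpolation=2),cv2.resize(b,(400,350),interpolation=2)]))
E
```

```text
scene 417 tin shaker 0.0922 -0.0044
  jaw dark x [-0.067  0.041  0.059  0.066]
side 283 tin shaker 0.0952 -0.0093
  jaw dark x [-0.085  0.03   0.053  0.06 ]
[ 0.23  0.26 -0.39  2.05  0.12  0.86 -0.13] [0.4668 0.0276 0.1112]
[[-0.109  0.994 -0.007]
 [ 0.994  0.109  0.005]
 [ 0.006 -0.007 -1.   ]] [-0.4 -0.6 -0.3] 15.55
120 14 [0.51183678 0.1162886  0.17757361] [0.50435419 0.10764173 0.17341018] [0.51856572 0.12435007 0.18083756]
[0.53971928 0.09857889 0.15743753]
r 0.08766171720524221 joint 1.5815923035278054
[ 0.36862668 -0.27491944 -0.06557782]
64 0 0 0 0
[0.55400714 0.08991029 0.15491152]
[ 0.571865   -1.13519147 -0.41853989]
```

View pics/c6.png

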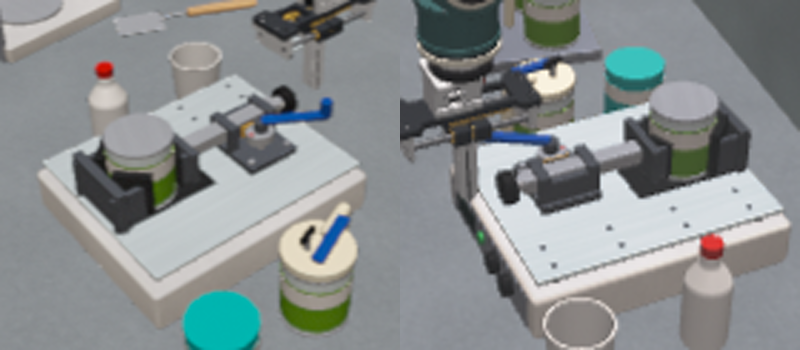

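The tin sits in the rear prism with the jaw pads against it, tin at (140,160) in the left crop. The lever is still released, with its post at (325,105). Next I place the fingers on the knob side of the post.

Request:
move_arm(commands=[0,0,-0.22,0,0,0,0,0,0,-0.22,0,0,0,0,0,0,-0.22,0,0,0,0,0,0,0,0,0,0.0725,0,0,0,0,0,0,0.0725,0,0,0,0,0,0,0.0725,0,0,0,0,0,0,0.0725,0,0.22,0.04,0,0,0,0,0,0.22,0.04,0,0,0,0,0,0,0,0,0,0,0,0])

```text
t: 16.65
tool_pos: [0.5021, 0.0889, 0.2098]
tcp_rot: [-2.559, -1.805, 0.005]
contact_force: [-0.8, 0.4, 0.4]
opening: 0.0005
gripper_force: 0.0
```

```bash
python3 ax.py; python3 post.py scene s7.png; python3 post.py side s7b.png
```

```text
[ 0.13  0.21 -0.41  1.85  0.09  1.1  -0.66] [0.5021 0.0889 0.2098]
[[ 0.335  0.942 -0.008]
 [ 0.942 -0.335  0.007]
 [ 0.003 -0.01  -1.   ]] [-0.8  0.4  0.4] 16.65
122 14 [0.51227759 0.11681964 0.17807406] [0.5042759  0.10830989 0.17223704] [0.51867519 0.12319384 0.18222478]
[0.53985204 0.09922097 0.15697688]
r 0.0874703539581457 joint 1.5740197109611784
[ 0.45514755 -0.07365689 -0.53949299]
93 11 [0.50995804 0.10907325 0.17691345] [0.50462706 0.09512782 0.17297112] [0.51521553 0.12002188 0.18308323]
[0.53778288 0.09736696 0.15567773]
r 0.08683595530203135 joint 1.6665490578623772
[-0.21673165 -0.93169132  0.29995668]
```

Request:
move_arm(commands=[-0.04,0,0,0,0,0,0,0,0,0.2,0,0,0,0,0,0,0.2,0,0,0,0,0,0,0.04,0,0,0,0,0,0,0,0,0,0,0])

```text
t: 17.25
tool_pos: [0.4975, 0.0788, 0.1438]
tcp_rot: [-2.564, -1.799, 0.009]
contact_force: [-0.5, -0.7, 0.9]
opening: 0.0003
gripper_force: 0.0
```

Request:
move_arm(commands=[0.052,-0.012,0,0,0,0.0556,0,0.052,-0.012,0,0,0,0.0556,0,0.052,-0.012,0,0,0,0.0556,0,0.052,-0.012,0,0,0,0.0556,0,0.052,-0.012,0,0,0,0.0556,0,0.052,-0.012,0,0,0,0.0556,0])

```text
t: 17.85
tool_pos: [0.5142, 0.1246, 0.1457]
tcp_rot: [-2.946, -1.07, 0.008]
contact_force: [-3.1, 0.5, 0.3]
opening: 0.0006
gripper_force: 1.0
```

```bash
python3 ax.py; python3 post.py scene s8.png; python3 post.py side s8b.png
```

```text
[-0.02  0.31 -0.33  1.88  0.11  0.97 -1.27] [0.5142 0.1246 0.1457]
[[ 0.767  0.642 -0.007]
 [ 0.642 -0.767  0.005]
 [-0.003 -0.009 -1.   ]] [-3.1  0.5  0.3] 17.85
119 15 [0.52845557 0.13979833 0.17758976] [0.52045828 0.13294296 0.17388513] [0.53454838 0.14528203 0.18038975]
[0.55221081 0.11485168 0.1575758 ]
r 0.08645696050806878 joint 1.2496526702677653
[-0.72341789 -0.54614687  0.46278881]
72 0 0 0 0
[0.55882918 0.10438295 0.15459045]
[-1.49620202  0.54188215  0.03662357]
```

Request:
move_arm(commands=[0.052,-0.012,0,0,0,0.0556,0,0.052,-0.012,0,0,0,0.0556,0,0.052,-0.012,0,0,0,0.0556,0,0.052,-0.012,0,0,0,0.0556,0,0.052,-0.012,0,0,0,0.0556,0,0.052,-0.012,0,0,0,0.0556,0,0.052,-0.012,0,0,0,0.0556,0,0.052,-0.012,0,0,0,0.0556,0])

```text
t: 18.75
tool_pos: [0.5649, 0.1613, 0.1448]
tcp_rot: [-3.136, -0.003, 0.013]
contact_force: [-4.1, 2.5, 1.1]
opening: 0.0004
gripper_force: 1.8
```

Request:
move_arm(commands=[0.052,-0.012,0,0,0,0.0556,0,0.052,-0.012,0,0,0,0.0556,0,0.052,-0.012,0,0,0,0.0556,0,0.052,-0.012,0,0,0,0.0556,0])

```text
t: 19.15
tool_pos: [0.5966, 0.1648, 0.1447]
tcp_rot: [-3.09, 0.542, 0.014]
contact_force: [-2.7, 5.4, -0.1]
opening: 0.0006
gripper_force: 2.1
```

```bash
python3 ax.py; python3 post.py scene s9.png; python3 post.py side s9b.png
```

```text
[-0.22  0.45 -0.12  1.66  0.05  1.04 -2.28] [0.5966 0.1648 0.1447]
[[ 0.94  -0.34  -0.008]
 [-0.34  -0.94   0.006]
 [-0.01  -0.003 -1.   ]] [-2.7  5.4 -0.1] 19.15
105 22 [0.61764294 0.16560369 0.17730499] [0.6095504  0.15643623 0.17267756] [0.62345006 0.17416615 0.18125213]
[0.60804594 0.12710886 0.15782865]
r 0.0878390330458612 joint 0.1262027871335223
[-0.64119249 -0.38003862 -0.55388422]
68 7 [0.61658204 0.1552417  0.17684307] [0.61065511 0.15006533 0.1754286 ] [0.62275008 0.1590776  0.17834388]
[0.60701164 0.12781736 0.15628194]
r 0.07763669135295968 joint 0.1007763881045669
[ 0.43344012 -0.11092532  0.26192057]
```

Request:
move_arm(commands=[0.035,-0.007,0,0,0,0.03,0])

```text
t: 19.35
tool_pos: [0.6014, 0.1634, 0.1443]
tcp_rot: [-3.079, 0.607, 0.014]
contact_force: [-3.7, 2.5, 2.0]
opening: 0.0006
gripper_force: 1.8
```

Request:
move_arm(commands=[0.025,-0.005,0,0,0,0.02,0])

```text
t: 19.45
tool_pos: [0.6055, 0.1627, 0.1442]
tcp_rot: [-3.068, 0.66, 0.014]
contact_force: [-1.7, 2.7, 3.2]
opening: 0.0004
gripper_force: 1.7
```

Request:
move_arm(commands=[0.015,-0.003,0,0,0,0,0])

```text
t: 19.55
tool_pos: [0.6078, 0.1619, 0.1439]
tcp_rot: [-3.068, 0.661, 0.014]
contact_force: [-2.4, 0.6, 2.6]
opening: 0.0007
gripper_force: 1.5
```

Request:
move_arm(commands=[0.015,-0.003,0,0,0,0,0])

```text
t: 19.65
tool_pos: [0.6098, 0.1614, 0.1436]
tcp_rot: [-3.069, 0.66, 0.015]
contact_force: [-12.4, 2.6, 6.1]
opening: 0.0008
gripper_force: 6.6
```

```bash
python3 post.py scene s10.png
```

```text
96 20 [0.63030145 0.16148473 0.17687723] [0.62288091 0.1539209  0.1722671 ] [0.6368443  0.16845103 0.18045888]
[0.61444171 0.1244398  0.15839212]
r 0.0885531948145899 joint -0.024658116304219435
[-6.00758366  1.35054354  4.59117513]
```

The lever is at its stop, with the force rising and the estimated angle about 0. I back off and lift clear.

Request:
move_arm(commands=[-0.1,0,0,0,0,0,0,-0.1,0,0,0,0,0,0,0,0,-0.25,0,0,0,0,0,0,-0.25,0,0,0,0,0,0,-0.25,0,0,0,0,0,0,0,0,0,0,0,0])

```text
validation failed for argument at $.co...
```

```bash
python3 ax.py; python3 tin.py; python3 post.py scene s11.png; python3 post.py side s11b.png
python3 - <<'E'
import cv2,numpy as np
a=cv2.imread("pics/s11.png"); b=cv2.imread("pics/s11b.png")
cv2.imwrite("pics/c11.png",np.hstack([cv2.resize(a[140:300,140:340],(400,320),interpolation=2),cv2.resize(b[100:260,190:390],(400,320),interpolation=2)]))
E
```

```text
[-0.23  0.47 -0.1   1.63  0.05  1.05 -2.34] [0.6095 0.1615 0.1434]
[[ 0.912 -0.411 -0.01 ]
 [-0.411 -0.912  0.005]
 [-0.011 -0.    -1.   ]] [-6.   1.4  4.6] 19.7
scene 419 tin shaker 0.0951 -0.0047
  jaw dark x [-0.043  0.041  0.059  0.068]
side 286 tin shaker 0.0944 -0.0054
  jaw dark x [-0.085  0.03   0.052  0.058]
97 21 [0.63042061 0.16138969 0.1764589 ] [0.62325875 0.15390739 0.17211671] [0.63604946 0.16912895 0.18021328]
[0.61345508 0.1241046  0.15755198]
r 0.08851860569878527 joint -0.026334787913047553
[-5.36074855  0.78585276  4.51367697]
74 7 [0.62635821 0.15218355 0.17541032] [0.62142382 0.14811566 0.17279483] [0.63250383 0.15741412 0.17879935]
[0.61483593 0.12580155 0.15606635]
r 0.07846098648669847 joint -0.03013583005774345
[-6.18528149  1.74267117  3.7673101 ]
```

View pics/c11.png

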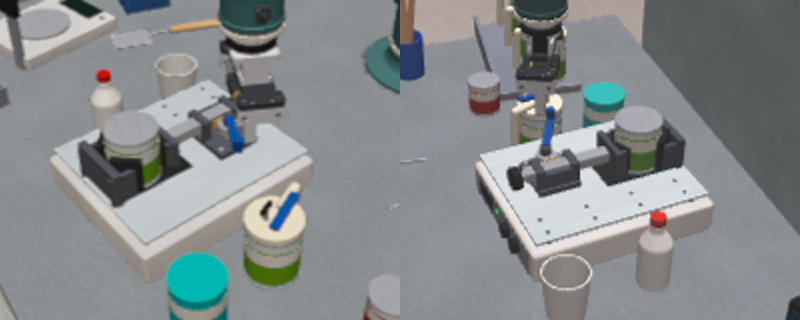

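The picture shows the lever locked at (235,130) in the left crop and the tin between the prism and jaw. The move call was refused because of its row count, so I send it again.

Request:
move_arm(commands=[-0.1,0,0,0,0,0,0,-0.1,0,0,0,0,0,0,0,0,-0.25,0,0,0,0,0,0,-0.25,0,0,0,0,0,0,-0.25,0,0,0,0,0,0,0,0,0,0,0,0])

```text
validation failed for argument at $.co...
```

```bash
python3 ax.py; python3 tin.py; python3 post.py scene s12.png
```

```text
[-0.23  0.47 -0.1   1.63  0.05  1.05 -2.34] [0.6095 0.1615 0.1434]
[[ 0.911 -0.411 -0.009]
 [-0.411 -0.912  0.005]
 [-0.011 -0.    -1.   ]] [-6.2  1.7  3.8] 19.9
scene 418 tin shaker 0.094 -0.0054
  jaw dark x [-0.044  0.041  0.059  0.066]
side 283 tin shaker 0.0926 -0.0069
  jaw dark x [-0.086  0.03   0.053  0.059]
97 18 [0.63018068 0.16101038 0.17744956] [0.62344241 0.15240397 0.17202871] [0.63573819 0.16855423 0.17984224]
[0.61416767 0.12257755 0.15823343]
r 0.08807295820585567 joint -0.025730864853119373
[-4.3992349   2.37683716  4.29755849]
```

Request:
move_arm(commands=[-0.1,0,0,0,0,0,0,-0.1,0,0,0,0,0,0,0,0,-0.25,0,0,0,0,0,0,-0.25,0,0,0,0,0,0,-0.25,0,0,0,0,0,0,0,0,0,0,0])

```text
t: 20.65
tool_pos: [0.5852, 0.1741, 0.2613]
tcp_rot: [-3.065, 0.661, 0.005]
contact_force: [0.4, 0.4, -0.5]
opening: 0.0004
gripper_force: 0.0
```

```bash
python3 ax.py; python3 tin.py; python3 post.py scene s13.png
```

```text
[-0.25  0.34 -0.11  1.56  0.03  1.25 -2.36] [0.5852 0.1741 0.2613]
[[ 0.911 -0.412 -0.002]
 [-0.412 -0.911  0.007]
 [-0.004 -0.005 -1.   ]] [ 0.4  0.4 -0.5] 20.65
scene 414 tin shaker 0.0929 -0.0046
  jaw dark x [-0.044  0.041  0.059  0.067]
side 279 tin shaker 0.0944 -0.0071
  jaw dark x [-0.087  0.029  0.052  0.06 ]
95 21 [0.62986935 0.16188865 0.17732822] [0.62068964 0.15343924 0.17270436] [0.63623713 0.17008242 0.1801998 ]
[0.61446976 0.12415859 0.15828777]
r 0.08873438763599013 joint -0.01830619857743776
[-0.06895548 -0.35057953 -0.66904649]
```

The lever stays locked, the tin is home and the hand is clear, so I hand the job in.

```bash
python3 -c "
from workcell import bot
print(bot.close_job())"
```

```text
the job is handed in; nothing more can be done
None
```

The job is handed in at about 21 s of the 56 s: lever released, tin pushed to a hard stop in the rear prism, lever back at its locked stop, and the hand clear. The hand-in returned no verdict. My camera readings put the tin within about 2 mm of its seat along the slide; across it they read about 5–7 mm, an offset present since before the tin moved that I put down to my estimate of the shaker's pose, so the 4 mm limit sideways is not confirmed. While seating the tin, the fingertips pushed on the knob with about 80 N, below the 120 N wrist limit.

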